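# Stack the second tier of a bench rack

### The arm

A 6-joint arm with a two-finger parallel gripper is mounted at the origin on a cart in front of the work surface, level with it; the furniture and walls round the work are solid. World frame = base frame: x ahead of the robot, y to its left, z up, the work surface at z = 0. Lengths are in m, angles in rad, forces in N, time in s.
With the tool pointing down it reaches from about 0.35 to 0.85 m from the base axis. Payload 8.1 kg.
Tool frame: the origin (TCP) lies between the finger pads; the fingertips stand 14 mm ahead of it and the grasp point (between the pads) lies 5 mm behind it; z points along the fingers, y is the line along which they close (so a half turn about z gives the same grasp; the last joint's range is limited). The gripper opens to 93 mm and grips with 3 to 60 N. Pads are 15 mm wide; open, the fingers measure 128 mm over their backs; the gripper's body (75 mm by 188 mm) begins 65 mm behind the grasp point.
Start: joints at [-1.278, 0.13, 1.488, -0, 1.523, -0.085], TCP at [0.221, -0.558, 0.233] pointing down, gripper open.
Joint ranges: [-2.96, 2.96], [-0.89, 2.26], [0.02, 2.5], [-1.34, 4.48], [0, 2.73], [-2.66, 2.66]. Speed limits (rad/s): [2.39, 2.39, 2.79, 3.14, 3.14, 3.14].

### API

Orientations are given as a rotation vector (axis times angle).
In Python, from plant import robot gives the robot as it stands.
- The arm moves only by the tool arm_command, never from a script. Its argument "targets" is a list of rows, each an object of numbers: "x", "y", "z": the shift along the world's x, y, z in units of 500 mm (1.0 is 500 mm); "rx", "ry", "rz": the turn, a rotation vector about the world's x, y, z in units of 2 rad (1.0 is 2 rad); "claw": the closure in counts, from 0 (fully open) to 255 (shut). In form: [{"x": .., "y": .., "z": .., "rx": .., "ry": .., "rz": .., "claw": ..}, ...]. A call has 1 to 10 rows; each row is the pose to reach, as a shift and turn from the pose commanded when the call began; what a row does not reach only later rows make up. A row lasts 1/12 s, in which the tool goes at most 41.7 mm and 7.16 degrees, less where a joint would pass 70% of its speed; a pose out of reach is approached as far as the arm can. A call with a number of a shift or a turn outside -1 to 1 is refused whole. A call with a gripper value outside its range is refused whole. The fingers move at their own pace and stop on an object; "squeeze" is the grip in N (left out, the last holds). Time passes only in rows, so rows that repeat a pose let the fingers close. It gives the time, the measured TCP pose, the force, the opening and the grip force at its end, in the units of the state.
- robot.read_state(): the state, without advancing time (a new reading comes with each control period).
- robot.read_camera(name): name is "side" or "top" or "wrist"; returns (picture, depth): 420x560x3 uint8, red, green, blue; 420x560 float32, m along the optical axis (not along the pixel's ray), 0 where there is no reading.
- robot.get_calibration(name): a dict with "intrinsics" (3x3 intrinsics, pixels), "origin" and "orientation" of the camera in the world. Camera axes: x right, y up, looking along -z (the intrinsics and any distortion apply to the point x, -y, -z); pixel columns grow to the right and rows downward; lengths in m; the calibration is good to about 2 mm. The wrist camera is an equidistant fisheye: a pixel r from the principal point sees the ray r / f radians off the axis. A picture is of the moment at which its call begins: read the wrist's pose just before it. get_calibration takes no time and is no camera call; for the wrist camera it gives the pose at the moment of the call.
- robot.close_job(): hands the job in; it is judged then, once.
The state is a dict: "t": time; "q": joint angles; "dq": joint speeds; "joint_torque": joint torques, N m; "tool_pos": TCP position; "orientation": TCP orientation; "force": force on the tool from outside, world axes, zero at the start; "wrist_torque": the same for the moment, N m; "opening": finger opening in m; "gripper_force": force on a finger pad.
Only numpy, scipy, OpenCV 4.12 (cv2) and the standard library are available. Lean on these libraries where they do the work, as an engineer would, in place of code of your own. Each camera call takes 0.05 s, during which the arm holds its last target. There are 200 camera calls.

### The job

Pick up the oblong tray by its handle and stack it on the base frame, lowering it so that its four corner posts stand fully home in the four corner sockets, then let go. Set it down, do not drop it in, and leave the square tray, which does not fit, where it stands.

Things in the scene. Friction and masses are not known exactly. Their poses are not given: they have to be found in the camera images.
- oblong_tray_grip (a point): Centre of the handle bar (64 long, 12 wide, 14 high, black) of the oblong aluminium tray, 104x74 mm, loose, 0.25 kg. Its 4 steel posts are 10 thick (feet tapered to 6), centred +-45 along x, +-30 along y; tips 98 below this point, tray surface 42 below, bar uprights at x +-24. x along bar and long side, y across, z up. Half a turn makes no difference.
- base_deck (a point): Middle of the fixed base frame's deck, 18 mm above the table; plate 112x82 mm. 4 square steel cups at +-45 along x (long side), +-30 along y; 20 wide inside, floor = deck, walls 12 high, then flared to a 34 wide mouth 20 above the deck. z up. A puck and spacer (25 high) lie mid-deck, clear of the tray. With the tray seated its bar centre is 98 above this point, either way round.
- square_tray_grip (a point): Centre of the handle bar of the other loose tray, same make and height but square (74x74 mm, posts 60 mm apart both ways), so it does not fit the base frame. It stays where it is. x along its bar, z up.
- stage_corner (a point): Near right corner of the top plate of the fixed magnet stage (white plate on pillars, 144 mm above the table, with coils on it; it extends ahead and to the left of this point). An obstacle: carry the tray round it, on the near and right side. World axes.

How it is judged:
By the outcome, as a careful person would: the job done as asked, in the order asked, and still so for the second after the job is handed in, with the robot touching nothing.
It also fails if it takes over 38 s, if anything falls off the work surface, if the arm or the gripper's body presses on something with over 40 N, if the wrist force passes 120 N, or if a joint passes its speed limit or range.

## Working session

There is one attempt and no reset: what is moved stays moved. The work goes in short steps, Python scripts to look and compute and a tool call to move; the robot and the scene stay as the last step left them, time stands still between calls to the robot, and variables do not carry over. Pictures are saved under pics/ and viewed, at most 10 in all, crops included, and the job is handed in when it is done.

Besides the shell and the picture viewer there is one more tool, called after "Emit:" as name(argument=value, ...) on one line, values as JSON. arm_command: Moves the arm, as the interface text tells. Shifts and turns lie within -1 to 1; 1 stands for 500 mm of shift or 2 rad of turn. Its arguments: {"type":"object","properties":{"targets":{"type":"array","items":{"type":"object","properties":{"x":{"type":"number","minimum":-1,"maximum":1},"y":{"type":"number","minimum":-1,"maximum":1},"z":{"type":"number","minimum":-1,"maximum":1},"rx":{"type":"number","minimum":-1,"maximum":1},"ry":{"type":"number","minimum":-1,"maximum":1},"rz":{"type":"number","minimum":-1,"maximum":1},"claw":{"type":"number"}}}},"squeeze":{"type":"number"}},"required":["targets"]}

```bash
mkdir -p pics; ls
python3 - <<'E'
from plant import robot
import cv2,numpy as np
for n in("top","side"):
    p,d=robot.read_camera(n); cv2.imwrite(f"pics/{n}0.png",p[:,:,::-1]); np.savez(f"{n}0.npz",p=p,d=d)
    c=robot.get_calibration(n); print(n,c)
s=robot.read_state(); print(s['t'],s['tool_pos'],s['orientation'],s['force'])
E
```

```text
pics
top {'intrinsics': array([[511.45850765,   0.        , 286.21308585],
       [  0.        , 511.45850765, 216.24883426],
       [  0.        ,   0.        ,   1.        ]]), 'origin': array([ 0.36438866, -0.13715019,  0.9743952 ]), 'orientation': array([ 0.15428567, -0.16600442, -1.63467762])}
side {'intrinsics': array([[500.02277022,   0.        , 273.22348586],
       [  0.        , 500.02277022, 210.87867319],
       [  0.        ,   0.        ,   1.        ]]), 'origin': array([0.36372468, 0.519998  , 0.60479352]), 'orientation': array([ 0.17530215, -1.37639991, -2.60736733])}
0.1 [ 0.22121417 -0.55721326  0.23170682] [-3.08410165e+00 -5.89642573e-01  2.83416409e-04] [-0.0698865   0.03638808 -0.29984782]
```

View pics/top0.png

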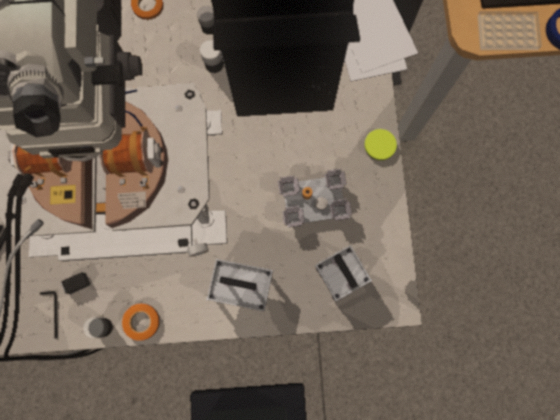

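View pics/side0.png

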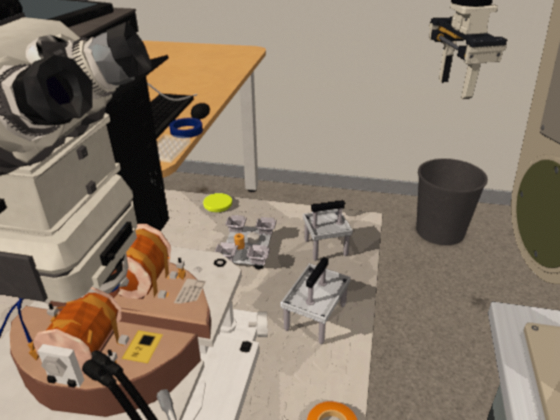

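The top view shows the oblong tray at about (240,284), the square tray at (345,273) and the base frame at (316,198), with the stage to the left. The side view shows the same layout. Next I'll measure the bars, and crop the base to see the cups.

```bash
cat > h.py <<'E'
import numpy as np,cv2
from scipy.spatial.transform import Rotation as R
from plant import robot
def rays(n,uv):
    c=robot.get_calibration(n);K=c['intrinsics'];uv=np.atleast_2d(uv).astype(float)
    v=np.c_[(uv[:,0]-K[0,2])/K[0,0],-(uv[:,1]-K[1,2])/K[1,1],-np.ones(len(uv))]
    return c['origin'],v@R.from_rotvec(c['orientation']).as_matrix().T
def onplane(n,uv,z):
    o,r=rays(n,uv); return o+r*((z-o[2])/r[:,2])[:,None]
def cloud(n,d):
    v,u=np.mgrid[:420,:560];o,r=rays(n,np.c_[u.ravel(),v.ravel()])
    return (o+r*d.ravel()[:,None]).reshape(420,560,3)
def proj(n,P):
    c=robot.get_calibration(n);K=c['intrinsics']
    q=(np.atleast_2d(P)-c['origin'])@R.from_rotvec(c['orientation']).as_matrix()
    return np.c_[K[0,2]-K[0,0]*q[:,0]/q[:,2],K[1,2]+K[1,1]*q[:,1]/q[:,2]]
def rect(n,m,z):
    c=max(cv2.findContours(m.astype(np.uint8),0,1)[0],key=cv2.contourArea)
    P=onplane(n,c[:,0],z)[:,:2]
    (cx,cy),(w,h),a=cv2.minAreaRect((P*1000).astype(np.float32))
    if w<h:w,h,a=h,w,a-90
    return np.round([cx,cy,w,h,(a+90)%180-90],1)
E
python3 - <<'E'
from h import *
z=np.load('top0.npz');p=z['p'];d=z['d'];X=cloud('top',d);g=p.max(2)
for nm,(u,v) in dict(obl=(240,284),sq=(345,273)).items():
    m=np.zeros((420,560),bool);s=np.s_[v-30:v+30,u-35:u+35]
    m[s]=(g[s]<60)&(X[s][...,2]>.08)
    print(nm,'bar',rect('top',m,.105),m.sum(),np.median(X[m],0))
    m[:]=0;m[s]=(X[s][...,2]>.04)&(d[s]>0)
    print('plate+bar',rect('top',m,.056),'z hist',np.percentile(X[m][:,2],[5,50,95]))
m=np.zeros((420,560),bool);s=np.s_[165:232,272:358];m[s]=(X[s][...,2]>.012)&(X[s][...,2]<.06)
print('base',rect('top',m,.03))
print('table z',np.median(X[235:250,260:300,2]),X[100,205],X[215,190],X[240,120])
v,u=np.mgrid[:420,:560]
st=(X[...,2]>.13)&(X[...,2]<.16)&(d>0);print('stage xmin ymin',np.percentile(X[st],[.5,1,50,99],axis=0))
im=cv2.resize(p[165:232,272:358,::-1],None,fx=8,fy=8,interpolation=cv2.INTER_CUBIC);cv2.imwrite('pics/base.png',im)
E
```

```text
obl bar [432.8 -60.5  59.9   9.5  74.8] 184 [ 0.43265268 -0.06068933  0.10457354]
plate+bar [433.7 -59.4 104.9  74.4  74.6] z hist [0.05324768 0.05644704 0.10429727]
sq bar [ 440.6 -242.8   61.7   11.7   24.2] 228 [ 0.44159884 -0.24326384  0.10403409]
plate+bar [ 442.1 -244.9   75.3   74.4  -64.7] z hist [0.05338046 0.05691587 0.10486343]
base [ 589.7 -207.   129.2   99.1  -85.5]
table z -0.00042324371512747483 [ 0.81582    -0.00335632  0.00160755] [0.54806728 0.01021926 0.14087654] [0.53495913 0.16347097 0.0244602 ]
stage xmin ymin [[ 0.49735764 -0.24683165  0.13136974]
 [ 0.5031794  -0.2333935   0.13224061]
 [ 0.63156784  0.04217159  0.14321278]
 [ 0.78042502  0.32598054  0.15855485]]
```

View pics/base.png

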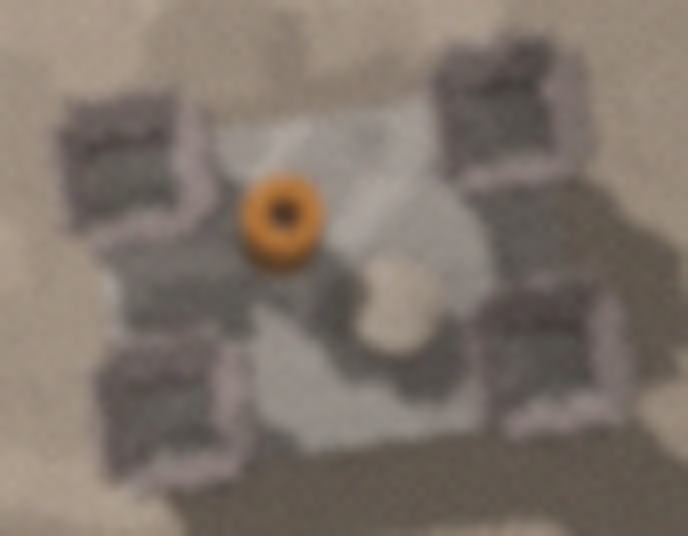

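The crop shows four cup mouths centred at crop pixels of about (137,167), (513,115), (173,413) and (553,357). I'll refine these and cross-check them with the side view.

Run:
```python
from h import *
z=np.load('top0.npz');p=z['p'];d=z['d'];X=cloud('top',d)
c=np.array([[137,167],[513,115],[173,413],[553,357]])/8+[272,165]-.5+.0625
P=onplane('top',c,.038)[:,:2]*1000;print(P.round(1),P.mean(0)); e=(P[0]+P[2]-P[1]-P[3])/2;print(np.linalg.norm(e),np.degrees(np.arctan2(e[1],e[0])))
m=np.zeros((420,560),bool);s=np.s_[165:232,272:358];m[s]=(X[s][...,2]>.012)&(X[s][...,2]<.06);print(rect('top',m,.038))
# side
z=np.load('side0.npz');p=z['p'];d=z['d'];Y=cloud('side',d)
b=(abs(Y[...,0]-.588)<.09)&(abs(Y[...,1]+.206)<.09)&(d>0)
w=b&(Y[...,2]>.03)&(Y[...,2]<.042)
Q=(Y[w][:,:2]*1000).astype(np.float32);print('side mouths',cv2.minAreaRect(Q),w.sum())
for nm,(x,y) in dict(obl=(.4335,-.0605),sq=(.441,-.243)).items():
    w=(np.hypot(Y[...,0]-x,Y[...,1]-y)<.07)&(Y[...,2]>.095)&(Y[...,2]<.112)
    print(nm,cv2.minAreaRect((Y[w][:,:2]*1000).astype(np.float32)),np.median(Y[w],0),w.sum())
    w=(np.hypot(Y[...,0]-x,Y[...,1]-y)<.08)&(Y[...,2]>.052)&(Y[...,2]<.062)
    print(' plate',cv2.minAreaRect((Y[w][:,:2]*1000).astype(np.float32)),w.sum())
# stage plate corner in top view
z=np.load('top0.npz');X=cloud('top',z['d']);st=((X[...,2]>.135)&(X[...,2]<.15)).astype(np.uint8);st[:,215:]=0
n,l,a,_=cv2.connectedComponentsWithStats(st);k=1+a[1:,4].argmax();print(a[k],X[l==k].min(0),X[l==k].max(0))
hi=(X[...,2]>.15);print('high', [ (u,X[:,:,1][hi].min()) for u in[0]])
q=R.from_rotvec(robot.read_state()['orientation']).as_matrix();print('tool y axis',q[:,1],np.degrees(np.arctan2(q[1,1],q[0,1])),q[:,2])
```

```text
[[ 614.8 -159.7]
 [ 621.3 -249.6]
 [ 555.  -163.9]
 [ 562.1 -253.7]] [ 588.30508165 -206.70848331]
90.07867148500127 94.3327366483968
[ 587.8 -206.4  128.1   98.3  -85.5]
side mouths ((588.8148803710938, -205.46221923828125), (98.44227600097656, 130.14222717285156), 4.7093610763549805) 743
obl ((433.39263916015625, -57.68300247192383), (66.59195709228516, 12.249726295471191), 75.47652435302734) [ 0.43341463 -0.05274455  0.10314377] 289
 plate ((433.7979431152344, -58.379364013671875), (107.20861053466797, 74.92849731445312), 74.74270629882812) 2000
sq ((441.6185607910156, -241.54005432128906), (63.77912902832031, 15.074102401733398), 26.06736946105957) [ 0.44208361 -0.23969619  0.10242981] 231
 plate ((441.7548522949219, -242.8785858154297), (75.31470489501953, 78.11324310302734), 25.33106803894043) 950
[ 112   83   98  148 7754] [ 0.53121852 -0.02302796  0.13503938] [0.78497746 0.14003978 0.1499684 ]
high [(0, np.float64(-0.5088790838053645))]
tool y axis [ 0.36889117 -0.92947116 -0.00163553] -68.35272033732397 [-4.83522704e-04  1.56773065e-03 -9.99998654e-01]
```

Run:
```python
from h import *
for n in('top','side'):
    X=cloud(n,np.load(n+'0.npz')['d']);k=(X[...,0]>.36)&(X[...,0]<.72)&(X[...,1]>-.35)&(X[...,1]<0.03)&(X[...,2]>.115)
    Q=X[k];print(n,len(Q),Q.min(0),Q.max(0))
    k=(X[...,1]>-.35)&(X[...,1]<0)&(X[...,2]>.115)&(X[...,0]>.6);print('cabinet xmin',np.percentile(X[k][:,0],[0,1,10]))
```

```text
top 4209 [ 0.36438866 -0.13715019  0.11542654] [0.71999803 0.02998438 0.9743952 ]
cabinet xmin [0.60009316 0.61593824 0.72494302]
side 1415 [ 0.5320707  -0.0223115   0.13051685] [0.65011097 0.02988929 0.14782184]
cabinet xmin [0.60020148 0.6138142  0.76818646]
```

Emit:
arm_command(targets=[{"x":0.0424,"y":0.0995,"z":0,"rz":0.0464,"claw":0},{"x":0.0742,"y":0.174,"z":0,"rz":0.0812},{"x":0.106,"y":0.249,"z":0,"rz":0.116},{"x":0.138,"y":0.323,"z":0,"rz":0.151},{"x":0.17,"y":0.398,"z":0,"rz":0.186},{"x":0.202,"y":0.473,"z":0,"rz":0.22},{"x":0.233,"y":0.547,"z":0,"rz":0.255},{"x":0.265,"y":0.622,"z":0,"rz":0.29},{"x":0.297,"y":0.697,"z":0,"rz":0.325},{"x":0.329,"y":0.771,"z":0,"rz":0.36}])

```text
schema error: expected keys x, y, z, rx, ry, rz, claw
```

Emit:
arm_command(targets=[{"x":0.042,"y":0.0995,"z":0,"rx":0,"ry":0,"rz":0.046,"claw":0},{"x":0.074,"y":0.174,"z":0,"rx":0,"ry":0,"rz":0.081,"claw":0},{"x":0.106,"y":0.249,"z":0,"rx":0,"ry":0,"rz":0.116,"claw":0},{"x":0.138,"y":0.323,"z":0,"rx":0,"ry":0,"rz":0.151,"claw":0},{"x":0.17,"y":0.398,"z":0,"rx":0,"ry":0,"rz":0.186,"claw":0},{"x":0.202,"y":0.473,"z":0,"rx":0,"ry":0,"rz":0.22,"claw":0},{"x":0.233,"y":0.547,"z":0,"rx":0,"ry":0,"rz":0.255,"claw":0},{"x":0.265,"y":0.622,"z":0,"rx":0,"ry":0,"rz":0.29,"claw":0},{"x":0.297,"y":0.697,"z":0,"rx":0,"ry":0,"rz":0.325,"claw":0},{"x":0.329,"y":0.771,"z":0,"rx":0,"ry":0,"rz":0.36,"claw":0}])

```text
t: 0.93
tool_pos: [0.3849, -0.1724, 0.2324]
orientation: [2.678, 1.643, 0.0]
force: [0.7, -0.5, -0.2]
opening: 0.093
gripper_force: 0.0
```

Emit:
arm_command(targets=[{"x":0.024,"y":0.056,"z":0,"rx":0,"ry":0,"rz":0.026,"claw":0},{"x":0.048,"y":0.112,"z":0,"rx":0,"ry":0,"rz":0.052,"claw":0},{"x":0.072,"y":0.168,"z":0,"rx":0,"ry":0,"rz":0.078,"claw":0},{"x":0.0957,"y":0.223,"z":0,"rx":0,"ry":0,"rz":0.104,"claw":0},{"x":0.0957,"y":0.225,"z":0,"rx":0,"ry":0,"rz":0.104,"claw":0},{"x":0.0957,"y":0.225,"z":0,"rx":0,"ry":0,"rz":0.104,"claw":0}])

```text
t: 1.43
tool_pos: [0.4327, -0.0606, 0.2322]
orientation: [-2.492, -1.912, 0.001]
force: [-0.3, 0.3, -0.2]
opening: 0.0931
gripper_force: 0.0
```

```bash
cat >> h.py <<'E'
def tool():
    s=robot.read_state();M=R.from_rotvec(s['orientation']).as_matrix()
    print('t',round(s['t'],2),'pos',(s['tool_pos']*1000).round(1),'yaw',np.degrees(np.arctan2(M[1,1],M[0,1])).round(2),'z',M[:,2].round(4),'F',np.round(s['force'],1),'op',s['opening'],s['gripper_force'])
    return s
E
python3 - <<'E'
from h import *
tool()
X=cloud('top',np.load('top0.npz')['d']); print('cabinet front, rows up col 290:',X[90:122:4,290].round(3))
E
```

```text
t 1.43 pos [432.7 -60.6 232.2] yaw -15.01 z [-9.e-04  2.e-04 -1.e+00] F [-0.3  0.3 -0.2] op 0.0931144516961942 0.0
cabinet front, rows up col 290: [[ 0.769 -0.173  0.12 ]
 [ 0.769 -0.173  0.104]
 [ 0.77  -0.173  0.085]
 [ 0.769 -0.173  0.07 ]
 [ 0.769 -0.173  0.051]
 [ 0.769 -0.173  0.032]
 [ 0.774 -0.174  0.001]
 [ 0.766 -0.173 -0.002]]
```

Emit:
arm_command(targets=[{"x":0.0014,"y":0.0016,"z":-0.05,"rx":0,"ry":0,"rz":0,"claw":0},{"x":0.0014,"y":0.0016,"z":-0.1,"rx":0,"ry":0,"rz":0,"claw":0},{"x":0.0014,"y":0.0016,"z":-0.14,"rx":0,"ry":0,"rz":0,"claw":0},{"x":0.0014,"y":0.0016,"z":-0.18,"rx":0,"ry":0,"rz":0,"claw":0},{"x":0.0014,"y":0.0016,"z":-0.21,"rx":0,"ry":0,"rz":0,"claw":0},{"x":0.0014,"y":0.0016,"z":-0.24,"rx":0,"ry":0,"rz":0,"claw":0},{"x":0.0014,"y":0.0016,"z":-0.26,"rx":0,"ry":0,"rz":0,"claw":0},{"x":0.0014,"y":0.0016,"z":-0.278,"rx":0,"ry":0,"rz":0,"claw":0},{"x":0.0014,"y":0.0016,"z":-0.278,"rx":0,"ry":0,"rz":0,"claw":0}])

```text
t: 2.18
tool_pos: [0.4321, -0.0615, 0.0918]
orientation: [-2.495, -1.906, 0.003]
force: [0.1, 0.4, -0.8]
opening: 0.0931
gripper_force: 0.0
```

Run:
```python
from h import *
tool();p,d=robot.read_camera('wrist');cv2.imwrite('pics/w1.png',p[:,:,::-1])
```

```text
t 2.18 pos [432.1 -61.5  91.8] yaw -15.26 z [-2.8e-03  6.0e-04 -1.0e+00] F [ 0.1  0.4 -0.8] op 0.09309671638696008 0.0
```

View pics/w1.png

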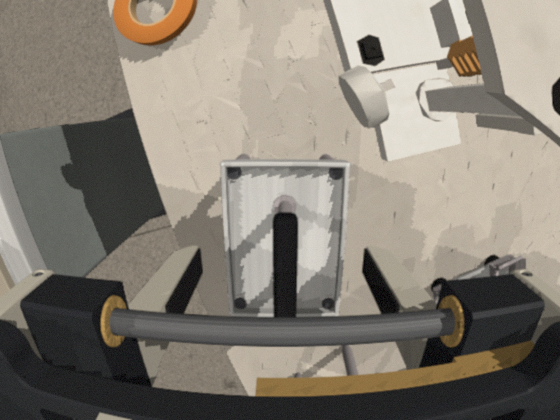

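The wrist view shows the bar (column ~285) centred between the open fingers (columns ~190 and ~375). I'll close the gripper.

Emit:
arm_command(squeeze=35, targets=[{"x":0.0,"y":0.002,"z":0,"rx":0,"ry":0,"rz":0,"claw":120},{"x":0.0,"y":0.002,"z":0,"rx":0,"ry":0,"rz":0,"claw":180},{"x":0.0,"y":0.002,"z":0,"rx":0,"ry":0,"rz":0,"claw":255},{"x":0.0,"y":0.002,"z":0,"rx":0,"ry":0,"rz":0,"claw":255},{"x":0.0,"y":0.002,"z":0,"rx":0,"ry":0,"rz":0,"claw":255},{"x":0.0,"y":0.002,"z":0,"rx":0,"ry":0,"rz":0,"claw":255},{"x":0.0,"y":0.002,"z":0,"rx":0,"ry":0,"rz":0,"claw":255},{"x":0.0,"y":0.002,"z":0,"rx":0,"ry":0,"rz":0,"claw":255},{"x":0.0,"y":0.002,"z":0,"rx":0,"ry":0,"rz":0,"claw":255},{"x":0.0,"y":0.002,"z":0,"rx":0,"ry":0,"rz":0,"claw":255}])

```text
t: 3.07
tool_pos: [0.4334, -0.0601, 0.0936]
orientation: [-2.495, -1.908, 0.0]
force: [0.7, 0.8, 0.5]
opening: 0.0307
gripper_force: 0.0
```

Emit:
arm_command(targets=[{"x":0,"y":0,"z":0,"rx":0,"ry":0,"rz":0,"claw":255},{"x":0,"y":0,"z":0,"rx":0,"ry":0,"rz":0,"claw":255},{"x":0,"y":0,"z":0,"rx":0,"ry":0,"rz":0,"claw":255},{"x":0,"y":0,"z":0,"rx":0,"ry":0,"rz":0,"claw":255},{"x":0,"y":0,"z":0,"rx":0,"ry":0,"rz":0,"claw":255},{"x":0,"y":0,"z":0,"rx":0,"ry":0,"rz":0,"claw":255},{"x":0,"y":0,"z":0,"rx":0,"ry":0,"rz":0,"claw":255}])

```text
t: 3.65
tool_pos: [0.4334, -0.0601, 0.0936]
orientation: [-2.495, -1.908, 0.0]
force: [0.7, 0.2, -1.1]
opening: 0.0119
gripper_force: 35.0
```

Gripped at 11.9 mm with 35 N; now lifting.

Emit:
arm_command(targets=[{"x":0,"y":0,"z":0.01,"rx":0,"ry":0,"rz":0,"claw":255},{"x":0,"y":0,"z":0.03,"rx":0,"ry":0,"rz":0,"claw":255},{"x":0,"y":0,"z":0.06,"rx":0,"ry":0,"rz":0,"claw":255},{"x":0,"y":0,"z":0.09,"rx":0,"ry":0,"rz":0,"claw":255},{"x":0,"y":0,"z":0.12,"rx":0,"ry":0,"rz":0,"claw":255},{"x":0,"y":0,"z":0.15,"rx":0,"ry":0,"rz":0,"claw":255},{"x":0,"y":0,"z":0.18,"rx":0,"ry":0,"rz":0,"claw":255},{"x":0,"y":0,"z":0.21,"rx":0,"ry":0,"rz":0,"claw":255},{"x":0,"y":0,"z":0.23,"rx":0,"ry":0,"rz":0,"claw":255},{"x":0,"y":0,"z":0.23,"rx":0,"ry":0,"rz":0,"claw":255}])

```text
t: 4.48
tool_pos: [0.4348, -0.0605, 0.2118]
orientation: [2.493, 1.906, 0.004]
force: [0.3, -0.2, -3.4]
opening: 0.0121
gripper_force: 35.0
```

Run:
```python
from h import *
s=tool();gz=s['tool_pos'][2]+.005
for n in('top','side'):
    p,d=robot.read_camera(n);X=cloud(n,d);cv2.imwrite(f'pics/lift_{n}.png',p[:,:,::-1])
    x,y=s['tool_pos'][:2]
    w=(np.hypot(X[...,0]-x,X[...,1]-y)<.075)&(abs(X[...,2]-(gz-.042))<.008)&(d>0)
    print(n,'plate',cv2.minAreaRect((X[w][:,:2]*1000).astype(np.float32)),np.median(X[w][:,2]),gz-.042,w.sum())
    A=np.c_[X[w][:,:2]-[x,y],np.ones(w.sum())];print('tilt deg',np.degrees(np.linalg.lstsq(A,X[w][:,2],rcond=None)[0][:2]))
```

```text
t 4.48 pos [434.8 -60.5 211.8] yaw -15.18 z [ 0.0043 -0.0011 -1.    ] F [ 0.3 -0.2 -3.4] op 0.012060885827488555 34.99715030193329
top plate ((421.97479248046875, -106.39694213867188), (8.989937782287598, 73.9325942993164), 73.41771697998047) 0.17678720619729982 0.1747508313831284 225
tilt deg [-13.80938924 -49.74478047]
side plate ((434.2855224609375, -58.251190185546875), (107.16531372070312, 75.19815063476562), 75.00022888183594) 0.17195128116081587 0.1747508313831284 2155
tilt deg [0.07784247 0.55849628]
```

View pics/lift_side.png

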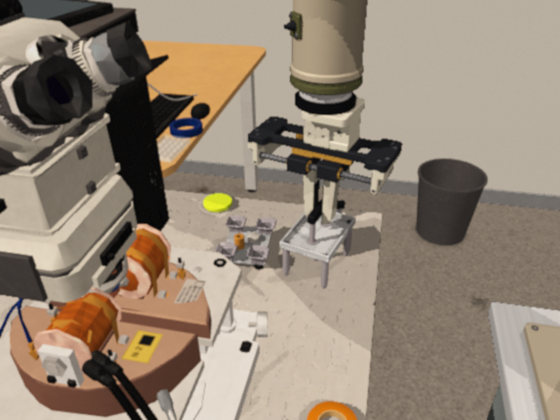

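The side view shows the tray hanging level in the gripper. Both cameras agree on the shift to the base, (+154.4, −147.2) mm and +19.7°, and the path is clear of the stage.

Emit:
arm_command(targets=[{"x":0.015,"y":-0.015,"z":0,"rx":0,"ry":0,"rz":0.009,"claw":255},{"x":0.045,"y":-0.043,"z":0,"rx":0,"ry":0,"rz":0.025,"claw":255},{"x":0.085,"y":-0.081,"z":0,"rx":0,"ry":0,"rz":0.047,"claw":255},{"x":0.13,"y":-0.124,"z":0,"rx":0,"ry":0,"rz":0.072,"claw":255},{"x":0.175,"y":-0.167,"z":0,"rx":0,"ry":0,"rz":0.097,"claw":255},{"x":0.22,"y":-0.21,"z":0,"rx":0,"ry":0,"rz":0.122,"claw":255},{"x":0.26,"y":-0.248,"z":0,"rx":0,"ry":0,"rz":0.145,"claw":255},{"x":0.29,"y":-0.276,"z":0,"rx":0,"ry":0,"rz":0.161,"claw":255},{"x":0.305,"y":-0.29,"z":0,"rx":0,"ry":0,"rz":0.17,"claw":255},{"x":0.309,"y":-0.294,"z":0,"rx":0,"ry":0,"rz":0.172,"claw":255}])

```text
t: 5.42
tool_pos: [0.5879, -0.2082, 0.2062]
orientation: [-2.13, -2.305, 0.002]
force: [-0.5, 0.4, -2.8]
opening: 0.0114
gripper_force: 35.0
```

Emit:
arm_command(targets=[{"x":0,"y":0,"z":-0.02,"rx":0,"ry":0,"rz":0,"claw":255},{"x":0,"y":0,"z":-0.05,"rx":0,"ry":0,"rz":0,"claw":255},{"x":0,"y":0,"z":-0.08,"rx":0,"ry":0,"rz":0,"claw":255},{"x":0,"y":0,"z":-0.1,"rx":0,"ry":0,"rz":0,"claw":255},{"x":0,"y":0,"z":-0.11,"rx":0,"ry":0,"rz":0,"claw":255},{"x":0,"y":0,"z":-0.11,"rx":0,"ry":0,"rz":0,"claw":255},{"x":0,"y":0,"z":-0.11,"rx":0,"ry":0,"rz":0,"claw":255}])

```text
t: 6.0
tool_pos: [0.5877, -0.2068, 0.1536]
orientation: [-2.132, -2.307, 0.0]
force: [-0.2, -0.2, -3.0]
opening: 0.0116
gripper_force: 35.0
```

Run:
```python
from h import *
s=tool();gz=s['tool_pos'][2]+.005
p,d=robot.read_camera('side');X=cloud('side',d)
x,y=s['tool_pos'][:2]
w=(np.hypot(X[...,0]-x,X[...,1]-y)<.075)&(abs(X[...,2]-(gz-.042))<.008)&(d>0)
print('plate',cv2.minAreaRect((X[w][:,:2]*1000).astype(np.float32)),np.median(X[w][:,2]),gz-.042,w.sum())
u,v=proj('side',[x,y,.06])[0].astype(int);print(u,v)
cv2.imwrite('pics/over.png',cv2.resize(p[v-60:v+60,u-80:u+80,::-1],None,fx=5,fy=5,interpolation=cv2.INTER_CUBIC))
```

```text
t 6.0 pos [ 587.7 -206.8  153.6] yaw 4.53 z [-4.e-04  2.e-04 -1.e+00] F [-0.2 -0.2 -3. ] op 0.011611591851804355 34.997169971466064
plate ((586.9786376953125, -204.00099182128906), (74.4407730102539, 108.59459686279297), 4.129939079284668) 0.11535561089058885 0.11660814846459089 1276
246 224
```

View pics/over.png

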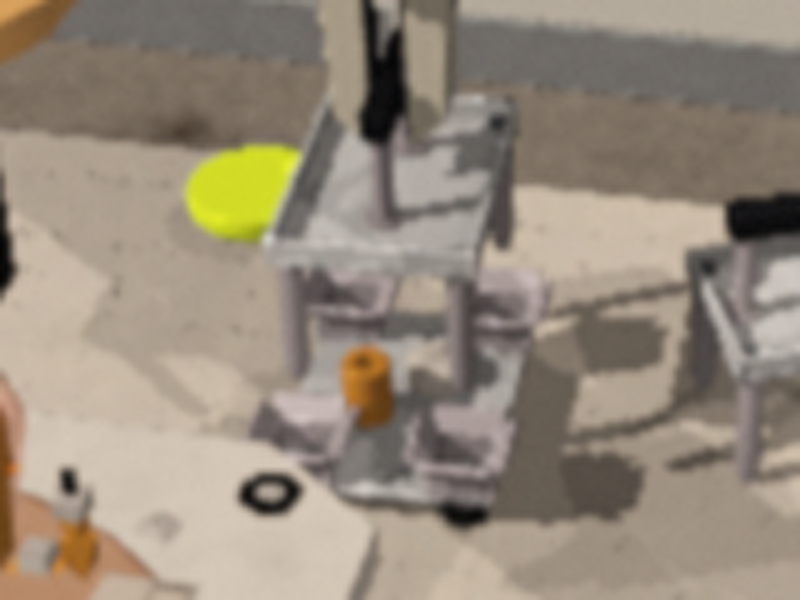

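The tray hangs level above the cups, with each post above its own cup. I'll lower it slowly and watch the force.

Emit:
arm_command(targets=[{"x":0.001,"y":0,"z":-0.01,"rx":0,"ry":0,"rz":0,"claw":255},{"x":0.001,"y":0,"z":-0.02,"rx":0,"ry":0,"rz":0,"claw":255},{"x":0.001,"y":0,"z":-0.03,"rx":0,"ry":0,"rz":0,"claw":255},{"x":0.001,"y":0,"z":-0.04,"rx":0,"ry":0,"rz":0,"claw":255},{"x":0.001,"y":0,"z":-0.048,"rx":0,"ry":0,"rz":0,"claw":255},{"x":0.001,"y":0,"z":-0.055,"rx":0,"ry":0,"rz":0,"claw":255},{"x":0.001,"y":0,"z":-0.06,"rx":0,"ry":0,"rz":0,"claw":255},{"x":0.001,"y":0,"z":-0.065,"rx":0,"ry":0,"rz":0,"claw":255},{"x":0.001,"y":0,"z":-0.07,"rx":0,"ry":0,"rz":0,"claw":255},{"x":0.001,"y":0,"z":-0.07,"rx":0,"ry":0,"rz":0,"claw":255}])

```text
t: 6.88
tool_pos: [0.5882, -0.2071, 0.118]
orientation: [-2.132, -2.307, 0.0]
force: [0.7, -0.2, -2.8]
opening: 0.0115
gripper_force: 35.0
```

Emit:
arm_command(targets=[{"x":0,"y":0,"z":-0.003,"rx":0,"ry":0,"rz":0,"claw":255},{"x":0,"y":0,"z":-0.006,"rx":0,"ry":0,"rz":0,"claw":255},{"x":0,"y":0,"z":-0.008,"rx":0,"ry":0,"rz":0,"claw":255},{"x":0,"y":0,"z":-0.01,"rx":0,"ry":0,"rz":0,"claw":255},{"x":0,"y":0,"z":-0.012,"rx":0,"ry":0,"rz":0,"claw":255},{"x":0,"y":0,"z":-0.012,"rx":0,"ry":0,"rz":0,"claw":255}])

```text
t: 7.38
tool_pos: [0.5883, -0.2071, 0.1124]
orientation: [-2.132, -2.307, 0.0]
force: [-0.7, -0.3, -3.2]
opening: 0.0119
gripper_force: 35.0
```

Emit:
arm_command(targets=[{"x":0,"y":0,"z":-0.001,"rx":0,"ry":0,"rz":0,"claw":255},{"x":0,"y":0,"z":-0.002,"rx":0,"ry":0,"rz":0,"claw":255},{"x":0,"y":0,"z":-0.002,"rx":0,"ry":0,"rz":0,"claw":255}])

```text
t: 7.63
tool_pos: [0.5885, -0.2072, 0.1117]
orientation: [2.132, 2.307, 0.0]
force: [0.7, -0.0, -3.0]
opening: 0.0118
gripper_force: 35.0
```

Still hanging free, so I'll go down in 0.5 mm steps until it touches.

Emit:
arm_command(targets=[{"x":0,"y":0,"z":-0.001,"rx":0,"ry":0,"rz":0,"claw":255},{"x":0,"y":0,"z":-0.002,"rx":0,"ry":0,"rz":0,"claw":255},{"x":0,"y":0,"z":-0.002,"rx":0,"ry":0,"rz":0,"claw":255}])

```text
t: 7.88
tool_pos: [0.5888, -0.2072, 0.1116]
orientation: [2.131, 2.307, 0.001]
force: [-1.6, 1.0, 4.4]
opening: 0.0116
gripper_force: 35.0
```

Emit:
arm_command(targets=[{"x":0,"y":0,"z":-0.001,"rx":0,"ry":0,"rz":0,"claw":255},{"x":0,"y":0,"z":-0.001,"rx":0,"ry":0,"rz":0,"claw":255}])

```text
t: 8.05
tool_pos: [0.5889, -0.2073, 0.1115]
orientation: [2.131, 2.307, 0.001]
force: [-2.7, 1.8, 7.6]
opening: 0.0117
gripper_force: 35.0
```

Contact came at the seated height (bar about 116.5 mm against 116 expected). Releasing the tray, then retreating straight up.

Emit:
arm_command(squeeze=5, targets=[{"x":0,"y":0,"z":0,"rx":0,"ry":0,"rz":0,"claw":255},{"x":0,"y":0,"z":0,"rx":0,"ry":0,"rz":0,"claw":200},{"x":0,"y":0,"z":0,"rx":0,"ry":0,"rz":0,"claw":150},{"x":0,"y":0,"z":0,"rx":0,"ry":0,"rz":0,"claw":100},{"x":0,"y":0,"z":0,"rx":0,"ry":0,"rz":0,"claw":80},{"x":0,"y":0,"z":0,"rx":0,"ry":0,"rz":0,"claw":80},{"x":0,"y":0,"z":0,"rx":0,"ry":0,"rz":0,"claw":80},{"x":0,"y":0,"z":0,"rx":0,"ry":0,"rz":0,"claw":80},{"x":0,"y":0,"z":0,"rx":0,"ry":0,"rz":0,"claw":80},{"x":0,"y":0,"z":0,"rx":0,"ry":0,"rz":0,"claw":80}])

```text
t: 8.88
tool_pos: [0.5884, -0.2071, 0.1101]
orientation: [-2.132, -2.307, 0.0]
force: [0.6, 0.5, 0.5]
opening: 0.0626
gripper_force: 0.0
```

Emit:
arm_command(targets=[{"x":0,"y":0,"z":0.01,"rx":0,"ry":0,"rz":0,"claw":80},{"x":0,"y":0,"z":0.03,"rx":0,"ry":0,"rz":0,"claw":80},{"x":0,"y":0,"z":0.06,"rx":0,"ry":0,"rz":0,"claw":80},{"x":0,"y":0,"z":0.1,"rx":0,"ry":0,"rz":0,"claw":80},{"x":0,"y":0,"z":0.14,"rx":0,"ry":0,"rz":0,"claw":80},{"x":0,"y":0,"z":0.18,"rx":0,"ry":0,"rz":0,"claw":80},{"x":0,"y":0,"z":0.22,"rx":0,"ry":0,"rz":0,"claw":80},{"x":0,"y":0,"z":0.25,"rx":0,"ry":0,"rz":0,"claw":80},{"x":0,"y":0,"z":0.25,"rx":0,"ry":0,"rz":0,"claw":80}])

```text
t: 9.63
tool_pos: [0.5904, -0.208, 0.241]
orientation: [2.127, 2.302, 0.004]
force: [1.0, -0.3, 0.7]
opening: 0.0639
gripper_force: 0.0
```

Run:
```python
from h import *
tool()
p,d=robot.read_camera('side');X=cloud('side',d)
for nm,x,y,zp in(('obl',.588,-.206,.076),('sq',.442,-.243,.056)):
    w=(np.hypot(X[...,0]-x,X[...,1]-y)<.075)&(abs(X[...,2]-zp)<.008)&(d>0)
    A=np.c_[X[w][:,:2]-[x,y],np.ones(w.sum())]
    print(nm,cv2.minAreaRect((X[w][:,:2]*1000).astype(np.float32)),np.median(X[w][:,2]),'tilt',np.degrees(np.linalg.lstsq(A,X[w][:,2],rcond=None)[0][:2]))
u,v=246,224
cv2.imwrite('pics/done.png',cv2.resize(p[v-60:v+60,u-60:u+100,::-1],None,fx=5,fy=5,interpolation=cv2.INTER_CUBIC))
```

```text
t 9.63 pos [ 590.4 -208.   241. ] yaw 4.53 z [ 0.0072 -0.0033 -1.    ] F [ 1.  -0.3  0.7] op 0.06394557377975024 0.0
obl ((588.11572265625, -204.72357177734375), (74.51011657714844, 108.28219604492188), 4.510284900665283) 0.07351361343119073 tilt [0.13193862 0.17183148]
sq ((442.6106262207031, -242.6619873046875), (74.08061218261719, 79.65180969238281), 25.10519790649414) 0.05566731452925244 tilt [0.16964847 0.26727949]
```

View pics/done.png

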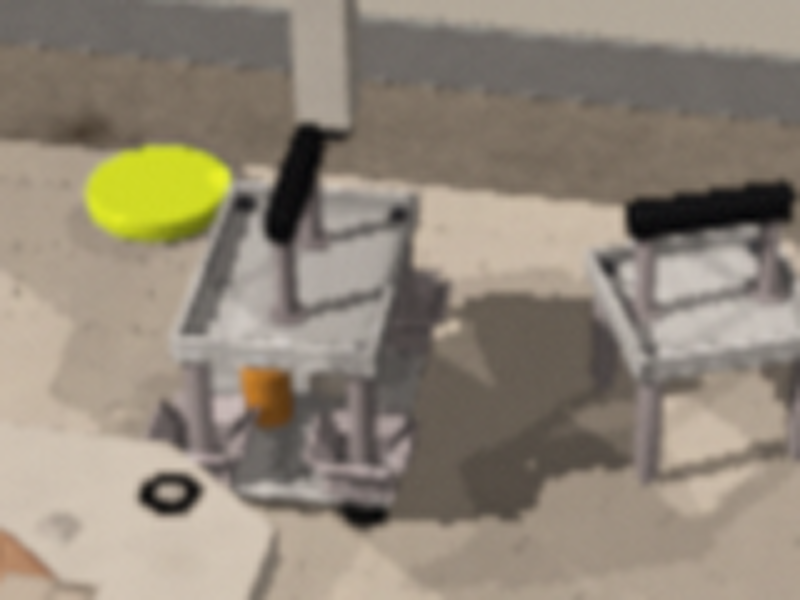

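The tray sits level at about 74 mm with its visible posts down in the cups. The square tray hasn't moved, and the gripper is clear.

```bash
python3 -c "
from plant import robot
print(robot.close_job())"
```

```text
the job is handed in; nothing more can be done
None
```

The oblong tray is seated level on the base frame and released, the square tray is where it was, and the job was handed in at about 9.7 s; the two far posts were hidden in the last picture, so their seating is judged from the tray's height and level.

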